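# Leak-test a watch case: wind the timer, draw the piston rod and hold it

## Task

Test the watch case in the leak tester: wind the key of the white clockwork timer clockwise until it is fully wound, up at its stop (this takes several partial turns). Then take the black knob of the piston rod and draw the rod straight out along its leaning bore, without wrenching or cocking it sideways, until its whole green band has come out of the blue block but the red band is still hidden inside, and finish there: the program ends with the gripper still gripping the rod. Leave the other things on the bench where they are.

Things in the scene. Friction and masses are not known exactly. Their poses are not given: they have to be found in the camera images.
- key (a joint): turn of the timer's brass winding key, rad: 0 run down, grows as the key turns clockwise seen from above, fixed stop at 2.8 (fully wound; over 2.6 counts). At the start 0 to 0.7. It is sprung (0.09 N m at first, 0.15 N m at the stop) but stays where it is let go. At value q the key's red end points along the timer's x axis turned clockwise by q.
- timer: white round timer, 98 mm across its dark foot, 92 mm across above, top face 45 mm above the bench, fixed to the bench. Origin: centre of its underside; z up; its x axis is where the red end of the key points at joint value 0. A green mark on the top face shows where the red end points when fully wound; small black ticks lead round to it.
- key_grip (a point): point on the key's turning axis, 68 mm above the bench, where to grip the key across its thickness. The key is an upright flat bar 42 mm long, 9 mm thick and 26 mm high (from 53 to 79 mm above the bench) that turns about its middle; one end of the bar is red.
- tester: the leak tester, fixed to the bench: grey base plate 230 x 120 x 15 mm with a round clear chamber (86 mm across, top 70 mm above the bench) on its far half and the blue cylinder block on its near half. Origin: centre of the underside; x from the block towards the chamber, z up.
- bore: blue block, 44 x 44 mm square and 78 mm long, with the round bore (17.2 mm wide, so the rod has 1.2 mm of play, 70 mm deep, closed at the bottom) along its middle. It leans 0.40 rad (23 degrees) from vertical towards the tester's -x side. Origin: centre of the bore's mouth on the block's top face; z along the bore, outwards; y level, along the tester's y axis. Fixed to the tester.
- rod: loose piston rod: steel shaft 16 mm thick, black knob on top, 0.18 to 0.35 kg. Origin: centre of its lower end; z along the rod to the knob. At rest the lower end is on the bore's floor, 70 mm inside. Red band 12 to 22 mm, green band 32 to 42 mm from the lower end: drawn out by d mm, green is all out from d = 38, red shows from d = 48. It is slippery and slides back down if let go.
- rod_grip (a point): middle of the black round knob (30 mm across, 30 mm long), on the rod's axis, 97 mm from the rod's lower end. At rest it is 27 mm above the bore's mouth, and the knob begins 12 mm above the mouth. Only the rod's weight and light rubbing resist the pull.
- dropper: bystander: amber bottle, 44 mm wide, 115 mm high; origin centre of the underside
- pot: bystander: white pot, 52 mm wide, 50 mm high; origin centre of the underside
- ingot: bystander: steel-coloured metal bar 50 x 32 x 12 mm; origin centre of the underside
- loupe: bystander: black cylinder (eye loupe) 34 mm wide, 28 mm high; origin centre of the underside
- band1: bystander: steel finger ring lying flat, 23 mm wide, 6 mm high; origin centre of the underside
- band2: bystander: brass finger ring lying flat, 22 mm wide, 5 mm high; origin centre of the underside
- brush: bystander: brush lying flat, 160 mm long; origin under its middle
- driver: bystander: screwdriver lying flat, 150 mm long; origin under its middle
Not all that is in view belongs to the job. What is shaped like the timer but brown is not meant. What is shaped like the rod but turquoise is not meant.

How it is judged:
On the way, in this order (a step that is already met when the one before it is completed fails the run):
1. the timer's key is fully wound (value of joint key above 2.6 rad), for 0.2 s.
2. then the rod is drawn out to where the green band is out and the red band is not (z of rod in the frame of bore between -0.034 and -0.02 m), for 0.2 s.
At the end, for the whole second after the job is handed in: The key still stands wound (over 2.5 rad); the rod stands 36 to 50 mm out of its rest position, still in the bore (lower end within 3 mm of the bore's axis, aligned with it within 0.042 rad and bearing on it with under 15 N), at rest (under 10 mm/s) and gripped by the fingers (over 3 N) (all of step 2 and value of joint key above 2.5 rad and x of rod in the frame of bore between -0.003 and 0.003 m and y of rod in the frame of bore between -0.003 and 0.003 m and angle between the z axis of rod and the z axis of bore, either way round below 0.042 rad and contact force between rod and bore below 15 N and linear speed of rod below 0.01 m/s and contact force between the fingers and rod above 3 N); the arm keeps its last pose, push and grip.
It fails at once if the rod is cocked in its bore (angle between the z axis of rod and the z axis of bore, either way round above 0.06 rad).
It fails at once if the rod comes right out of the bore (z of rod in the frame of bore above -0.003 m).
It fails at once if the rod is wrenched hard against the bore (over 60 N) (contact force between rod and bore above 60 N).
It fails at once if a bystander is shifted by more than 30 mm (distance of any of dropper, pot, ingot, loupe, band1, band2, brush, driver from where it was at the start of the episode above 0.03 m).
It also fails if it takes over 56 s, if anything falls off the work surface, if the arm or the gripper's body presses on something with over 40 N, if the wrist force passes 120 N, or if a joint passes its speed limit or range.

## Robot

A 6-joint arm with a two-finger parallel gripper is mounted at the origin on the work surface. World frame = base frame: x ahead of the robot, y to its left, z up, the work surface at z = 0. Lengths are in m, angles in rad, forces in N, time in s.
With the tool pointing down it reaches from about 0.325 to 0.85 m from the base axis. Payload 15.5 kg.
Tool frame: the origin (TCP) lies midway between the tips of the shut fingers; the grasp point (between the pads) lies 19 mm behind it (manip.grip_point_offset is the distance from the TCP to the grasp point, in m); y points along the fingers, z is the direction in which the jaws open and shut, and the axes are right-handed (so a half turn about y gives the same grasp; the last joint's range is limited). The gripper opens to 91 mm and grips with 3 to 60 N. Pads are 32 mm wide; open, the fingers measure 118 mm over their backs; the gripper's body (76 mm by 178 mm) begins 60 mm behind the grasp point.
Start: joints at [1.185, 0.494, 1.345, -0, 1.302, -0.096], TCP at [0.179, 0.599, 0.214] pointing down, gripper open.
Joint ranges: [-2.91, 2.91], [-0.82, 2.16], [0.22, 2.67], [-1.22, 4.37], [0.12, 2.79], [-3.08, 3.08]. Speed limits (rad/s): [1.89, 1.89, 2.57, 3.01, 3.01, 3.01].

## Interface

Orientations are given as a rotation vector (axis times angle).
In Python, from bench import manip gives the robot as it stands.
- The arm moves only by the tool drive_tool, never from a script. Its argument "commands" is a list of rows, each a list of 2 entries, a list of its own where there are three numbers: the shift along the tool's x, y, z in cm, then the turn, a rotation vector about the tool's x, y, z in rad. In form: [[[x, y, z], [rx, ry, rz]], ...]. A call has 1 to 20 rows; each row is the pose to reach, as a shift and turn from the pose commanded when the call began, along the tool's axes at that moment; what a row does not reach only later rows make up. A row lasts 1/12 s, in which the tool goes at most 41.7 mm and 7.16 degrees, less where a joint would pass 70% of its speed; a pose out of reach is approached as far as the arm can. A call with a gripper value outside its range is refused whole. "grip" is the opening, from 0 (shut) to 1 (fully open), set as the call begins (left out, the last holds). The fingers move at their own pace and stop on an object; the grip force is fixed at half the most. Time passes only in rows, so rows that repeat a pose let the fingers close. It gives the time, the measured TCP pose, the force and the opening at its end, in the units of the state.
- manip.get_obs(): the state, without advancing time (a new reading comes with each control period).
- manip.capture(name): name is "side" or "top"; returns a dict with "color" (480x640x3 uint8, red, green, blue), "range_z" (480x640 float32, m along the optical axis (not along the pixel's ray), 0 where there is no reading), "intrinsics" (3x3 intrinsics, pixels), "k1" (the pictures are not rectified: a ray, as slopes to the right and down, at radius r is drawn at 1 + k1 r^2 times it, then the intrinsics apply), "T" (4x4, takes a point from camera to world coordinates). Camera axes: x right, y down, z forward; pixel columns grow to the right and rows downward; lengths in m; the calibration is good to about 2 mm. A picture is of the moment at which its call begins.
- manip.job_done(): hands the job in, once; it reports no verdict.
The state is a dict: "time_s": time; "joints": joint angles; "joint_velocities": joint speeds; "tau": joint torques, N m; "eef_pos": TCP position; "tcp_rot": TCP orientation; "wrist_force": force on the tool from outside, world axes, zero at the start; "ft_torque": the same for the moment, N m; "width": finger opening in m.
Only numpy, scipy, OpenCV 4.12 (cv2) and the standard library are available. Lean on these libraries where they do the work, as an engineer would, in place of code of your own. Each camera call takes 0.05 s, during which the arm holds its last target.

## Working session

There is one attempt and no reset: what is moved stays moved. The work goes in short steps, Python scripts to look and compute and a tool call to move; the robot and the scene stay as the last step left them, time stands still between calls to the robot, and variables do not carry over. Pictures are saved under pics/ and viewed, and the job is handed in when it is done.

Besides the shell and the picture viewer there is one more tool, called as name(argument=value, ...) on one line, values as JSON. drive_tool: Moves the arm, as the interface text tells. Its arguments: {"type":"object","properties":{"commands":{"type":"array","items":{"type":"array"}},"grip":{"type":"number"}},"required":["commands"]}

```bash
ls; mkdir -p pics
cat > h.py <<'E'
import numpy as np, cv2
from scipy.spatial.transform import Rotation as R
from bench import manip
def save(n,name):
    c=manip.capture(n); cv2.imwrite(f'pics/{name}.png',c['color'][:,:,::-1]); np.savez(f'pics/{name}.npz',**c); return c
def rays(c,uv):
    uv=np.atleast_2d(np.float64(uv)); K=np.array(c['intrinsics']); k=float(c['k1'])
    d=np.c_[(uv[:,0]-K[0,2])/K[0,0],(uv[:,1]-K[1,2])/K[1,1]]
    s=cv2.undistortPoints(uv.reshape(-1,1,2),K,np.array([k,0,0,0.]),None).reshape(-1,2)
    T=np.array(c['T']); return T[:3,3],np.c_[s,np.ones(len(s))]@T[:3,:3].T
def plane(c,uv,z):
    o,d=rays(c,uv); t=(z-o[2])/d[:,2]; return o+d*t[:,None]
def depthpts(c,uv):
    uv=np.atleast_2d(uv); o,d=rays(c,uv); z=c['range_z'][uv[:,1].astype(int),uv[:,0].astype(int)]; return o+d*z[:,None]
def load(name): return dict(np.load(f'pics/{name}.npz'))
E
python3 - <<'E'
from h import *
for n in ('side','top'):
    c=save(n,n+'0'); print(n,c['intrinsics'],c['k1'],c['T'])
print(manip.get_obs(), manip.grip_point_offset)
E
```

```text
pics
side [[480.16977013   0.         315.94409627]
 [  0.         480.16977013 240.1738684 ]
 [  0.           0.           1.        ]] -0.10237521764239312 [[ 0.94206865 -0.25697824  0.21556635  0.27680528]
 [-0.33524657 -0.70070972  0.62977426 -0.72600637]
 [-0.01078884 -0.66555847 -0.74626773  0.9316438 ]
 [ 0.          0.          0.          1.        ]]
top [[524.79019678   0.         325.29426024]
 [  0.         524.79019678 245.78723736]
 [  0.           0.           1.        ]] 0.03075636488813468 [[ 0.06000111 -0.97599414  0.20936883  0.23373411]
 [-0.99817586 -0.06007175  0.00602755 -0.01350582]
 [ 0.0066943  -0.20934857 -0.97781816  1.35569539]
 [ 0.          0.          0.          1.        ]]
{'time_s': 0.1, 'joints': array([ 1.18453344e+00,  4.94113001e-01,  1.34605249e+00, -1.56606490e-05,
        1.30245911e+00, -9.55135065e-02]), 'joint_velocities': array([-0.00164544, -0.00033928, -0.00061707, -0.00029927,  0.00041088,
        0.00067104]), 'tau': array([ 1.35826787e-03, -8.80231977e+01, -3.82546127e+01,  7.07915775e-02,
        4.80499305e-02, -1.69380507e-05]), 'eef_pos': array([0.17905809, 0.59846787, 0.21340853]), 'tcp_rot': array([-1.55972995,  0.22841929, -0.22805451]), 'wrist_force': array([-0.10405706,  0.04271367, -0.08697027]), 'ft_torque': array([-0.00980176, -0.0042877 , -0.00885589]), 'width': 0.09068627318458716} 0.0188
```

View pics/side0.png

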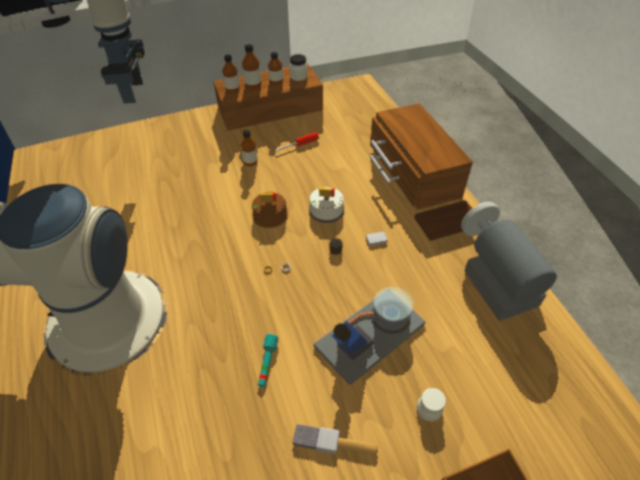

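View pics/top0.png

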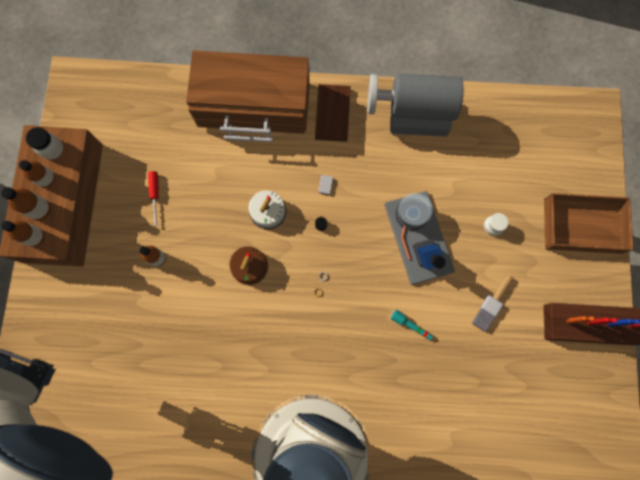

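The white timer is at side (327,205) / top (267,209). The brown one at side (269,208) / top (248,265) is the decoy. The black-knob rod sits in the blue block at side (347,335) / top (436,258). The turquoise rod at side (268,360) / top (412,325) is not meant. I'll enlarge both targets to confirm.

Run:
```python
from h import *
s=load('side0')['color'][:,:,::-1]; t=load('top0')['color'][:,:,::-1]
def cr(i,u,v,w=40,sc=8,): return cv2.resize(i[v-w*3//4:v+w*3//4,u-w:u+w],(400,300),interpolation=cv2.INTER_CUBIC)
a=np.vstack([np.hstack([cr(s,327,205,30),cr(t,267,209,30)]),np.hstack([cr(s,365,330,64),cr(t,422,240,64)])])
cv2.imwrite('pics/crop0.png',a)
```

```text
(no output)
```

View pics/crop0.png

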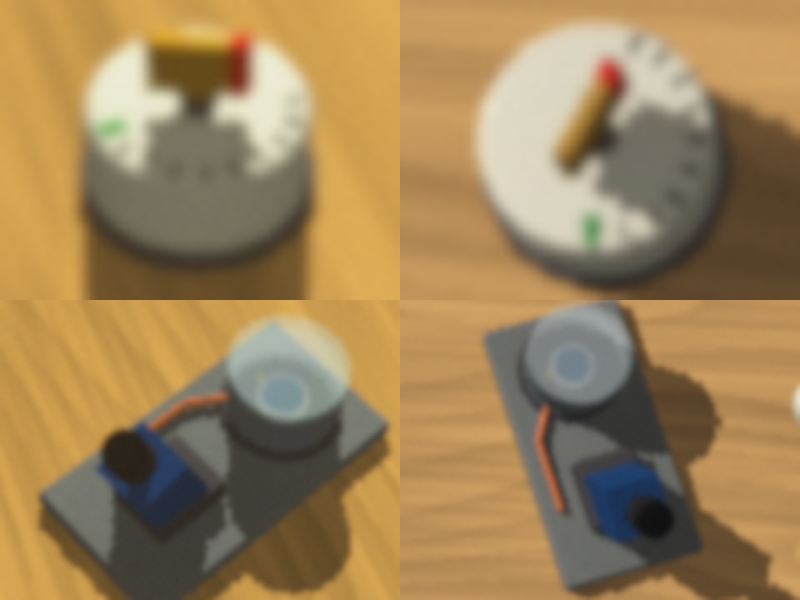

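Run:
```python
from h import *
def cloud(c,box):
    u0,u1,v0,v1=box; uu,vv=np.meshgrid(np.arange(u0,u1),np.arange(v0,v1)); uv=np.c_[uu.ravel(),vv.ravel()]
    P=depthpts(c,uv); ok=c['range_z'][uv[:,1],uv[:,0]]>0
    return P[ok],c['color'][uv[ok,1],uv[ok,0]].astype(float),uv[ok]
for n,tb,kb,pb in (('top0',(240,296,182,236),0,(378,462,185,295)),('side0',(300,355,180,230),0,(305,435,280,390))):
    c=load(n); P,C,uv=cloud(c,tb)
    HSV=cv2.cvtColor(C.astype(np.uint8)[None],cv2.COLOR_RGB2HSV)[0].astype(int)
    # white face
    m=(P[:,2]>0.038)&(P[:,2]<0.051)
    x=P[m][:,:2]; (cx,cy),r=cv2.minEnclosingCircle(x.astype(np.float32)); print(n,'timer',cx,cy,r,np.median(P[m][:,2]),m.sum(), x.min(0),x.max(0))
    red=((HSV[:,0]<8)|(HSV[:,0]>172))&(HSV[:,1]>150)&(HSV[:,2]>90)
    br=(HSV[:,0]>12)&(HSV[:,0]<28)&(HSV[:,1]>130)&(P[:,2]>0.055)
    key=P[:,2]>0.07
    gr=(HSV[:,0]>45)&(HSV[:,0]<80)&(HSV[:,1]>100)
    for nm,mm,z in (('red',red,.079),('key',key,.079),('green',gr,.045)):
        if mm.sum(): q=plane(c,uv[mm],z)[:,:2]; print(nm,mm.sum(),q.mean(0),P[mm].mean(0),q.min(0),q.max(0))
    P,C,uv=cloud(c,pb)
    HSV=cv2.cvtColor(C.astype(np.uint8)[None],cv2.COLOR_RGB2HSV)[0].astype(int)
    m=(P[:,2]>0.009)&(P[:,2]<0.021)
    print('plate',cv2.minAreaRect(P[m][:,:2].astype(np.float32)),m.sum(),np.median(P[m][:,2]))
    blue=(HSV[:,0]>100)&(HSV[:,0]<125)&(HSV[:,1]>120)
    print('blue',blue.sum(),P[blue].mean(0),P[blue].min(0),P[blue].max(0))
    k=(C.max(1)<60)&(P[:,2]>.085); print('knob',k.sum(),P[k].mean(0),P[k].min(0),P[k].max(0),uv[k].mean(0))
```

```text
top0 timer 0.609220564365387 0.15359336137771606 0.046325016766786575 0.04450262848349862 841 [0.56340586 0.10791031] [0.65512768 0.19904583]
red 6 [0.6222272  0.14673754] [0.62196941 0.14662941 0.07984765] [0.61931442 0.14395975] [0.62442199 0.14944433]
key 69 [0.60881371 0.15307197] [0.60920512 0.1532448  0.0776566 ] [0.58679379 0.14165038] [0.62969653 0.16465146]
plate ((0.5453490614891052, -0.2776707112789154), (0.28057748079299927, 0.163921520113945), 19.908374786376953) 2077 0.014979852252967385
blue 346 [ 0.50222052 -0.26253931  0.07510693] [ 0.4665962  -0.29256634  0.03045289] [ 0.53883573 -0.24095789  0.10979961]
knob 157 [ 0.47822876 -0.27693319  0.11926518] [ 0.46324536 -0.29488204  0.09763091] [ 0.49545838 -0.26314762  0.12981099] [437.77070064 260.84076433]
side0 timer 0.6088263988494873 0.15577805042266846 0.046981342136859894 0.04394366759104895 508 [0.56273462 0.10898049] [0.6530496 0.1980129]
red 12 [0.62035867 0.13769037] [0.62361396 0.14587869 0.07087175] [0.61502115 0.12737623] [0.62574308 0.14808826]
key 74 [0.607854   0.15121235] [0.60897321 0.15418513 0.07610032] [0.58607133 0.13721532] [0.6282124  0.16451325]
plate ((0.562609851360321, -0.24747902154922485), (0.23189663887023926, 0.12232746183872223), 19.863527297973633) 2904 0.014450032634086174
blue 124 [ 0.50198548 -0.28255485  0.08580196] [ 0.47517461 -0.29584031  0.07323651] [ 0.51571555 -0.25656723  0.09325957]
knob 205 [ 0.47957609 -0.28284059  0.11741188] [ 0.46382177 -0.29272571  0.08992434] [ 0.49807697 -0.26756846  0.12948922] [342.26829268 332.30731707]
```

```bash
cat >> h.py <<'E'
def cloud(c,box):
    u0,u1,v0,v1=box; uu,vv=np.meshgrid(np.arange(u0,u1),np.arange(v0,v1)); uv=np.c_[uu.ravel(),vv.ravel()]
    P=depthpts(c,uv); ok=c['range_z'][uv[:,1],uv[:,0]]>0
    return P[ok],c['color'][uv[ok,1],uv[ok,0]].astype(float),uv[ok]
a0=np.deg2rad(19.87); EX=np.array([np.cos(a0),np.sin(a0),0]); EY=np.array([-np.sin(a0),np.cos(a0),0])
BZ=-np.sin(.4)*EX+np.cos(.4)*np.array([0,0,1.]); BX=np.cross(EY,BZ)
E
python3 - <<'E'
from h import *
from scipy.optimize import least_squares
o=manip.get_obs(); print('tool axes cols\n',R.from_rotvec(o['tcp_rot']).as_matrix().round(3))
for n,tb,pb in (('top0',(240,296,182,236),(410,462,235,285)),('side0',(300,355,180,230),(315,385,310,365))):
    c=load(n); P,C,uv=cloud(c,tb)
    k=P[:,2]>.074; print(n,'key rect',cv2.minAreaRect(P[k][:,:2].astype(np.float32)))
    q=P[k][:,:2]; w,v=np.linalg.eigh(np.cov(q.T)); print('key dir',np.degrees(np.arctan2(*v[::-1,1])),q.mean(0))
    g=(C[:,1]>C[:,0]*1.35)&(C[:,1]>C[:,2]*1.35); print('green',g.sum(),P[g].mean(0))
    b=(P[:,2]>.045-.004)&(P[:,2]<.049)
    P,C,uv=cloud(c,pb)
    m=(C.max(1)<65)&(P[:,2]>.09)&(P[:,2]<.14)
    Q=P[m]; a,b_,z=Q@BX,Q@EY,Q@BZ
    top=np.percentile(z,95); face=z>top-.004
    print('knob face z',top,'centre by face',(a[face].min()+a[face].max())/2,(b_[face].min()+b_[face].max())/2, face.sum(), np.ptp(a[face]),np.ptp(b_[face]))
    side=(z<top-.005)&(z>top-.028)
    f=least_squares(lambda p:np.hypot(a[side]-p[0],b_[side]-p[1])-.015,[a.mean(),b_.mean()],loss='soft_l1',f_scale=.001)
    print('cyl fit',f.x,side.sum(),np.abs(f.fun).mean())
    bl=(C[:,2]>C[:,0]*1.6)&(C[:,2]>C[:,1]*1.3); zb=P[bl]@BZ; h,e=np.histogram(zb,bins=np.arange(.0,.15,.004)); print(h); s=P[bl][zb>np.percentile(zb,98)-.006]
    sel=P[bl]; print('blue y range',np.percentile(sel@EY,[0,1,99,100]),'x',np.percentile(sel@BX,[1,99]))
# plate expected bore axis coords
pc=np.array([.5626,-.2475,0]); print('plate EY',pc@EY)
# brown timer
c=load('top0');P,C,uv=cloud(c,(225,272,240,290)); m=(P[:,2]>.038)&(P[:,2]<.05); print('brown',cv2.minEnclosingCircle(P[m][:,:2].astype(np.float32)))
E
```

```text
tool axes cols
 [[ 0.958 -0.     0.287]
 [-0.287 -0.001  0.958]
 [-0.    -1.    -0.001]]
top0 key rect ((0.6095113158226013, 0.15388210117816925), (0.00955506693571806, 0.04315648972988129), 64.17208862304688)
key dir 155.81139586760247 [0.60935758 0.15341599]
green 1 [0.57237377 0.15364823 0.04623847]
knob face z -0.021701468188278464 centre by face 0.3730027259850356 -0.42484268780320444 69 0.027267904413647737 0.027122733890631967
cyl fit [ 0.37132824 -0.42566649] 71 0.0022902419730998626
[0 0 0 0 0 0 0 0 0 0 0 0 0 0 0 0 0 0 0 0 0 0 0 0 0 0 0 0 0 0 0 0 0 0 0 0 0]
blue y range [-0.46800056 -0.44626846 -0.40276632 -0.40173362] x [0.34849068 0.39578722]
side0 key rect ((0.609574019908905, 0.15626460313796997), (0.015719225630164146, 0.04208288714289665), 59.533329010009766)
key dir 157.02758023457312 [0.6096333  0.15450232]
green 0 [nan nan nan]
knob face z -0.0227762007183393 centre by face 0.3726645051775378 -0.4254213889803725 120 0.027391553487830678 0.02397198724023486
cyl fit [ 0.37251175 -0.42256429] 70 0.000692400933907074
[0 0 0 0 0 0 0 0 0 0 0 0 0 0 0 0 0 0 0 0 0 0 0 0 0 0 0 0 0 0 0 0 0 0 0 0 0]
blue y range [-0.44622347 -0.44594798 -0.40643359 -0.40392915] x [0.35321294 0.39393425]
plate EY -0.4239859113213452
brown ((0.4579499363899231, 0.1893717646598816), 0.04593556374311447)<stdin>:8: RuntimeWarning: Mean of empty slice.
  ret = um.true_divide(
```

drive_tool(commands=[[[54, 4, -30.3], [0, 0.127, 0]], [[54, 4, -30.3], [0, 0.127, 0]], [[54, 4, -30.3], [0, 0.127, 0]], [[54, 4, -30.3], [0, 0.127, 0]], [[54, 4, -30.3], [0, 0.127, 0]], [[54, 4, -30.3], [0, 0.127, 0]], [[54, 4, -30.3], [0, 0.127, 0]], [[54, 4, -30.3], [0, 0.127, 0]], [[54, 4, -30.3], [0, 0.127, 0]], [[54, 4, -30.3], [0, 0.127, 0]], [[54, 4, -30.3], [0, 0.127, 0]], [[54, 4, -30.3], [0, 0.127, 0]], [[54, 4, -30.3], [0, 0.127, 0]], [[54, 4, -30.3], [0, 0.127, 0]], [[54, 4, -30.3], [0, 0.127, 0]], [[54, 4, -30.3], [0, 0.127, 0]], [[54, 4, -30.3], [0, 0.127, 0]], [[54, 4, -30.3], [0, 0.127, 0]], [[54, 4, -30.3], [0, 0.127, 0]], [[54, 4, -30.3], [0, 0.127, 0]]], grip=0.4)

```text
time_s: 1.77
eef_pos: [0.6089, 0.1547, 0.174]
tcp_rot: [-1.546, 0.327, -0.326]
wrist_force: [0.6, -0.1, -0.3]
width: 0.0365
```

Run:
```python
from h import *
o=manip.get_obs(); M=R.from_rotvec(o['tcp_rot']).as_matrix(); print(M.round(3),o['joints'].round(3),o['joint_velocities'].round(3))
print('jaw bearing',np.degrees(np.arctan2(M[1,2],M[0,2])))
print('delta tool cm',M.T@(np.array([.6095,.1537,.051])-o['eef_pos'])*100)
s=save('side','side1');t=save('top','top1')
s=s['color'][:,:,::-1];t=t['color'][:,:,::-1]
cv2.imwrite('pics/crop1.png',np.hstack([cv2.resize(i[v-45:v+45,u-60:u+60],(400,300),interpolation=cv2.INTER_CUBIC) for i,u,v in ((s,327,190),(t,267,209))]))
```

```text
[[ 0.915 -0.     0.404]
 [-0.404  0.     0.915]
 [-0.    -1.    -0.   ]] [ 0.154  0.536  1.385  0.     1.22  -1.001] [ 0.002 -0.001 -0.003 -0.002  0.    -0.002]
jaw bearing 66.14434452554963
delta tool cm [ 0.10074789 12.30144685 -0.06084731]
```

View pics/crop1.png

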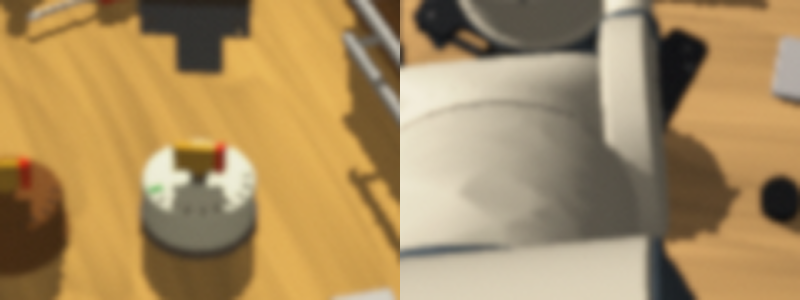

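The gripper hangs over the key in the side view, with the fingers at crop (200,50) and the key at (200,158). The path down is clear.

drive_tool(commands=[[[0.1, 3, -0.1], [0, 0, 0]], [[0.1, 6, -0.1], [0, 0, 0]], [[0.1, 8, -0.1], [0, 0, 0]], [[0.1, 10, -0.1], [0, 0, 0]], [[0.1, 11.5, -0.1], [0, 0, 0]], [[0.1, 12.2, -0.1], [0, 0, 0]], [[0.1, 12.2, -0.1], [0, 0, 0]], [[0.1, 12.2, -0.1], [0, 0, 0]]])

```text
time_s: 2.53
eef_pos: [0.6103, 0.1526, 0.0524]
tcp_rot: [-1.546, 0.327, -0.328]
wrist_force: [0.7, 0.5, -0.3]
width: 0.0367
```

drive_tool(commands=[[[0, 0, 0], [0, 0, 0]], [[0, 0, 0], [0, 0, 0]], [[0, 0, 0], [0, 0, 0]], [[0, 0, 0], [0, 0, 0]], [[0, 0, 0], [0, 0, 0]], [[0, 0, 0], [0, 0, 0]]], grip=0)

```text
time_s: 3.03
eef_pos: [0.6117, 0.1548, 0.0527]
tcp_rot: [-1.541, 0.326, -0.33]
wrist_force: [5.5, 20.9, -1.7]
width: 0.0087
```

drive_tool(commands=[[[0, 0, 0.25], [0, 0, 0]], [[0, 0, 0.25], [0, 0, 0]], [[0, 0, 0.25], [0, 0, 0]], [[0, 0, 0.25], [0, 0, 0]]])

```text
time_s: 3.37
eef_pos: [0.6117, 0.155, 0.0527]
tcp_rot: [-1.545, 0.327, -0.329]
wrist_force: [0.4, 3.0, 4.1]
width: 0.009
```

drive_tool(commands=[[[0, 0, 0], [0, 0.1, 0]], [[0, 0, 0], [0, 0.2, 0]], [[0, 0, 0], [0, 0.3, 0]], [[0, 0, 0], [0, 0.4, 0]], [[0, 0, 0], [0, 0.5, 0]], [[0, 0, 0], [0, 0.6, 0]], [[0, 0, 0], [0, 0.6, 0]], [[0, 0, 0], [0, 0.6, 0]]])

```text
time_s: 4.03
eef_pos: [0.6103, 0.1535, 0.0526]
tcp_rot: [-1.423, 0.794, -0.793]
wrist_force: [-7.7, -8.8, 13.3]
width: 0.009
```

```bash
cat > st.py <<'E'
from h import *
o=manip.get_obs(); M=R.from_rotvec(o['tcp_rot']).as_matrix()
print('t',o['time_s'],'pos',o['eef_pos'].round(4),'jawbearing',np.degrees(np.arctan2(M[1,2],M[0,2])).round(2),'F tool',(M.T@o['wrist_force']).round(1),'T tool',(M.T@o['ft_torque']).round(2),'j',o['joints'].round(2),'w',o['width'].round(4))
E
python3 st.py
```

```text
Traceback (most recent call last):
  File "st.py", line 3, in <module>
    print('t',o['time_s'],'pos',o['eef_pos'].round(4),'jawbearing',np.degrees(np.arctan2(M[1,2],M[0,2])).round(2),'F tool',(M.T@o['wrist_force']).round(1),'T tool',(M.T@o['ft_torque']).round(2),'j',o['joints'].round(2),'w',o['width'].round(4))
                                                                                                                                                                                                                               ^^^^^^^^^^^^^^^^
AttributeError: 'float' object has no attribute 'round'
```

```bash
sed -i "s/o\['width'\].round(4)/round(o['width'],4)/" st.py; python3 st.py
```

```text
t 4.0333 pos [0.6103 0.1535 0.0526] jawbearing 31.64 F tool [  3.5 -13.3 -11.2] T tool [-2.12  0.07 -0.8 ] j [ 0.15  0.68  1.49 -0.    0.97 -0.4 ] w 0.009
```

drive_tool(commands=[[[0, -0.1, -0.14], [0, 0, 0]], [[0, -0.1, -0.14], [0, 0.1, 0]], [[0, -0.1, -0.14], [0, 0.2, 0]], [[0, -0.1, -0.14], [0, 0.3, 0]], [[0, -0.1, -0.14], [0, 0.4, 0]], [[0, -0.1, -0.14], [0, 0.5, 0]], [[0, -0.1, -0.14], [0, 0.6, 0]], [[0, -0.1, -0.14], [0, 0.6, 0]], [[0, -0.1, -0.14], [0, 0.6, 0]]])

```text
time_s: 4.78
eef_pos: [0.6082, 0.153, 0.0527]
tcp_rot: [-1.19, 1.246, -1.244]
wrist_force: [-7.1, -7.3, 2.4]
width: 0.0088
```

```bash
python3 st.py
```

```text
t 4.7833 pos [0.6082 0.153  0.0527] jawbearing -2.73 F tool [ 7.7 -2.4 -6.7] T tool [-1.26  0.03 -1.52] j [ 0.15  0.68  1.49 -0.    0.97  0.2 ] w 0.0088
```

drive_tool(commands=[[[0.05, 0, -0.1], [0, 0, 0]], [[0.05, 0, -0.1], [0, 0.1, 0]], [[0.05, 0, -0.1], [0, 0.2, 0]], [[0.05, 0, -0.1], [0, 0.3, 0]], [[0.05, 0, -0.1], [0, 0.4, 0]], [[0.05, 0, -0.1], [0, 0.5, 0]], [[0.05, 0, -0.1], [0, 0.6, 0]], [[0.05, 0, -0.1], [0, 0.6, 0]], [[0.05, 0, -0.1], [0, 0.6, 0]]])

```text
time_s: 5.53
eef_pos: [0.6063, 0.1536, 0.0527]
tcp_rot: [-0.834, 1.671, -1.668]
wrist_force: [-13.6, 2.1, 6.2]
width: 0.0092
```

```bash
python3 st.py
```

```text
t 5.5333 pos [0.6063 0.1536 0.0527] jawbearing -37.11 F tool [  6.6  -6.1 -12.2] T tool [-2.12  0.05 -1.32] j [0.15 0.68 1.5  0.   0.97 0.8 ] w 0.0092
```

drive_tool(commands=[[[0, -0.05, -0.15], [0, 0, 0]], [[0, -0.05, -0.15], [0, 0.1, 0]], [[0, -0.05, -0.15], [0, 0.2, 0]], [[0, -0.05, -0.15], [0, 0.3, 0]], [[0, -0.05, -0.15], [0, 0.4, 0]], [[0, -0.05, -0.15], [0, 0.5, 0]], [[0, -0.05, -0.15], [0, 0.6, 0]], [[0, -0.05, -0.15], [0, 0.6, 0]], [[0, -0.05, -0.15], [0, 0.6, 0]]])

```text
time_s: 6.28
eef_pos: [0.605, 0.1553, 0.0527]
tcp_rot: [-0.339, 2.051, -2.047]
wrist_force: [-11.1, 8.5, -1.6]
width: 0.009
```

```bash
python3 st.py
```

```text
t 6.2833 pos [0.605  0.1553 0.0527] jawbearing -71.5 F tool [  7.8   1.7 -11.5] T tool [-2.07 -0.03 -1.56] j [0.15 0.68 1.5  0.   0.97 1.4 ] w 0.009
```

drive_tool(commands=[[[0.05, 0, -0.15], [0, 0, 0]], [[0.05, 0, -0.15], [0, 0.08, 0]], [[0.05, 0, -0.15], [0, 0.16, 0]], [[0.05, 0, -0.15], [0, 0.24, 0]], [[0.05, 0, -0.15], [0, 0.3, 0]], [[0.05, 0, -0.15], [0, 0.36, 0]], [[0.05, 0, -0.15], [0, 0.36, 0]], [[0.05, 0, -0.15], [0, 0.36, 0]]])

```text
time_s: 6.95
eef_pos: [0.605, 0.1563, 0.0528]
tcp_rot: [-0.035, -2.202, 2.201]
wrist_force: [-6.5, 6.7, -4.0]
width: 0.0105
```

```bash
python3 st.py
```

```text
t 6.95 pos [0.605  0.1563 0.0528] jawbearing -92.04 F tool [ 6.7  4.1 -6.5] T tool [-1.06 -1.05 -1.41] j [0.16 0.68 1.5  0.   0.97 1.76] w 0.0105
```

Tool torque about the key axis jumped to about 1 N m, so the key is at its stop. I'll release, rise and look.

drive_tool(commands=[[[0, 0, 0], [0, 0, 0]], [[0, 0, 0], [0, 0, 0]], [[0, 0, 0], [0, 0, 0]], [[0, 0, 0], [0, 0, 0]], [[0, 0, 0], [0, 0, 0]]], grip=0.4)

```text
time_s: 7.37
eef_pos: [0.6071, 0.1555, 0.0536]
tcp_rot: [-0.041, -2.203, 2.203]
wrist_force: [0.4, -0.0, -0.1]
width: 0.0362
```

drive_tool(commands=[[[0, -2, 0], [0, 0, 0]], [[0, -5, 0], [0, 0, 0]], [[0, -9, 0], [0, 0, 0]], [[0, -13, 0], [0, 0, 0]], [[0, -17, 0], [0, 0, 0]], [[0, -17, 0], [0, 0, 0]], [[0, -17, 0], [0, 0, 0]]])

```text
time_s: 7.95
eef_pos: [0.6081, 0.1558, 0.2262]
tcp_rot: [-0.046, -2.207, 2.205]
wrist_force: [-0.2, 0.3, -0.8]
width: 0.0369
```

```bash
python3 st.py
python3 - <<'E'
from h import *
c=save('side','side2'); s=c['color'][:,:,::-1]
cv2.imwrite('pics/crop2.png',cv2.resize(s[165:240,277:377],(800,600),interpolation=cv2.INTER_CUBIC))
P,C,uv=cloud(c,(300,355,180,230))
k=(P[:,2]>.070)&(P[:,2]<.085); q=P[k][:,:2]; w,v=np.linalg.eigh(np.cov(q.T)); print('key dir',np.degrees(np.arctan2(*v[::-1,1])),q.mean(0))
E
```

```text
t 7.95 pos [0.6081 0.1558 0.2262] jawbearing -92.08 F tool [ 0.3  0.8 -0.3] T tool [ 0.05  0.03 -0.21] j [ 0.16  0.48  1.33 -0.    1.33  1.76] w 0.0369
key dir -178.65140498364124 [0.60774016 0.15429546]
```

View pics/crop2.png

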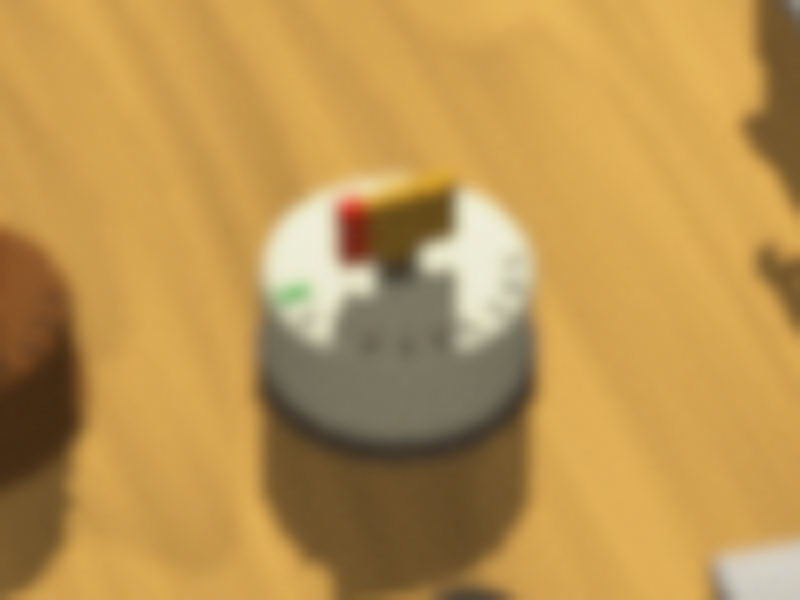

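Run:
```python
from h import *
c=load('side2'); P,C,uv=cloud(c,(300,355,180,230)); m=(P[:,2]>.038)&(P[:,2]<.051)&(C.min(1)>60)
cen=np.array(cv2.minEnclosingCircle(P[m][:,:2].astype(np.float32))[0])
g=(C[:,1]>C[:,0]*1.2)&(C[:,1]>C[:,2]*1.2)&(uv[:,0]<320); gp=plane(c,uv[g],.045)[:,:2].mean(0); print(cen,g.sum(),gp)
for ce in (cen,np.array([.609,.1545])):
  d=gp-ce; print(np.degrees(np.arctan2(d[1],d[0])))
c=load('top0');t=c; g=plane(c,[(237+192/6.667,187+230/6.667)],.045)[0]; d=g[:2]-[.6092,.1536]; print('top green',np.degrees(np.arctan2(d[1],d[0])))
k=(P[:,2]>.070)&(P[:,2]<.085); uvk=uv[k]; print(plane(c:=load('side2'),uvk,.079)[:,:2].mean(0))
```

```text
[0.60903764 0.15487826] 2 [0.57379067 0.15654978]
177.284895480564
176.66818104076586
top green -176.91104907656032
[0.60647898 0.15094218]
```

```bash
cat > tgt.py <<'E'
from h import *
import sys
h=float(sys.argv[1]) # mm along bore above grasp
o=manip.get_obs(); M=R.from_rotvec(o['tcp_rot']).as_matrix()
G=.3727*BX-.4243*EY-.0370*BZ
y=-BZ; z=-EY; x=np.cross(y,z); T=np.c_[x,y,z]
tcp=G-BZ*.0188+BZ*h/1000
print('G',G,'mouth',G-.027*BZ,'tcp',tcp)
print('shift cm',(M.T@(tcp-o['eef_pos'])*100).round(2),'rot',R.from_matrix(M.T@T).as_rotvec().round(4), 'tool angle to bore',np.degrees(np.arccos(np.clip(-M[:,1]@BZ,-1,1))).round(2))
E
python3 tgt.py 70
```

```text
G [ 0.48060752 -0.27746629  0.11105696] mouth [ 0.49049586 -0.27389261  0.08618831] tcp [ 0.4618563  -0.28424303  0.15821528]
shift cm [12.92  6.56 44.48] rot [-0.0767 -0.3779  0.3936] tool angle to bore 22.84
```

drive_tool(commands=[[[12.9, 1, 44.5], [-0.077, -0.378, 0.394]], [[12.9, 1, 44.5], [-0.077, -0.378, 0.394]], [[12.9, 1, 44.5], [-0.077, -0.378, 0.394]], [[12.9, 1, 44.5], [-0.077, -0.378, 0.394]], [[12.9, 1, 44.5], [-0.077, -0.378, 0.394]], [[12.9, 1, 44.5], [-0.077, -0.378, 0.394]], [[12.9, 1, 44.5], [-0.077, -0.378, 0.394]], [[12.9, 1, 44.5], [-0.077, -0.378, 0.394]], [[12.9, 1, 44.5], [-0.077, -0.378, 0.394]], [[12.9, 1, 44.5], [-0.077, -0.378, 0.394]], [[12.9, 1, 44.5], [-0.077, -0.378, 0.394]], [[12.9, 1, 44.5], [-0.077, -0.378, 0.394]], [[12.9, 1, 44.5], [-0.077, -0.378, 0.394]], [[12.9, 1, 44.5], [-0.077, -0.378, 0.394]], [[12.9, 1, 44.5], [-0.077, -0.378, 0.394]], [[12.9, 1, 44.5], [-0.077, -0.378, 0.394]], [[12.9, 1, 44.5], [-0.077, -0.378, 0.394]], [[12.9, 1, 44.5], [-0.077, -0.378, 0.394]]], grip=0.65)

```text
time_s: 9.5
eef_pos: [0.4619, -0.2831, 0.2131]
tcp_rot: [0.048, 1.918, -1.784]
wrist_force: [0.4, 0.1, -0.2]
width: 0.0593
```

```bash
python3 st.py; python3 tgt.py 40;python3 - <<'E'
from h import *
save('side','side3')
E
```

```text
t 9.5 pos [ 0.4619 -0.2831  0.2131] jawbearing -70.04 F tool [-0.3  0.3  0.1] T tool [-0.02  0.02 -0.35] j [-0.91  0.31  1.75  0.46  1.    0.08] w 0.0593
G [ 0.48060752 -0.27746629  0.11105696] mouth [ 0.49049586 -0.27389261  0.08618831] tcp [ 0.47284335 -0.28027228  0.13058345]
shift cm [2.17 8.04 0.12] rot [0.002  0.0009 0.0013] tool angle to bore 0.13
```

View pics/side3.png

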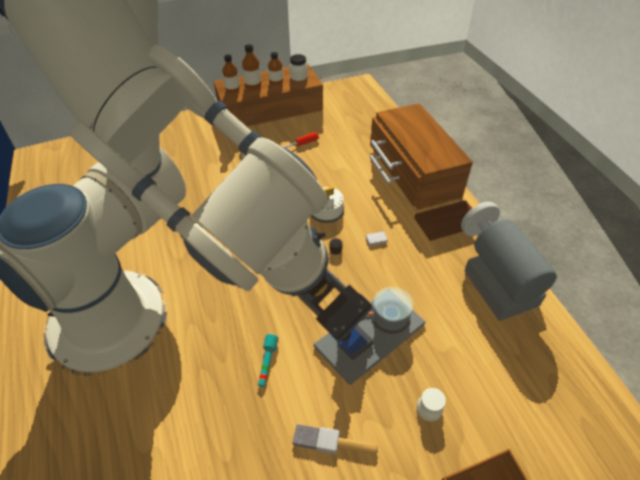

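The tool is lined up above the knob, with the gripper at about (340,310) and the block at (352,342). Moving to just above the knob.

drive_tool(commands=[[[2.2, 2, 0.1], [0.002, 0.001, 0.001]], [[2.2, 4, 0.1], [0.002, 0.001, 0.001]], [[2.2, 6, 0.1], [0.002, 0.001, 0.001]], [[2.2, 8, 0.1], [0.002, 0.001, 0.001]], [[2.2, 8, 0.1], [0.002, 0.001, 0.001]], [[2.2, 8, 0.1], [0.002, 0.001, 0.001]]])

```text
time_s: 10.05
eef_pos: [0.4722, -0.2806, 0.1309]
tcp_rot: [0.051, 1.918, -1.785]
wrist_force: [-0.2, -0.1, -0.0]
width: 0.0594
```

```bash
python3 st.py; python3 tgt.py 1;python3 - <<'E'
from h import *
a=[]
for n in('side','top'):
  c=save(n,n+'4')['color'][:,:,::-1]; u,v=(350,325) if n=='side' else (436,255); a.append(cv2.resize(c[v-45:v+45,u-60:u+60],(400,300),interpolation=cv2.INTER_CUBIC))
cv2.imwrite('pics/crop4.png',np.hstack(a))
E
```

```text
t 10.05 pos [ 0.4722 -0.2806  0.1309] jawbearing -70.13 F tool [ 0.2 -0.   0.1] T tool [ 0.05  0.04 -0.4 ] j [-0.89  0.44  1.84  0.54  0.8  -0.03] w 0.0594
G [ 0.48060752 -0.27746629  0.11105696] mouth [ 0.49049586 -0.27389261  0.08618831] tcp [ 0.4871265  -0.27511031  0.09466207]
shift cm [-0.05  3.96 -0.01] rot [ 0.0007 -0.0003  0.0005] tool angle to bore 0.05
```

View pics/crop4.png

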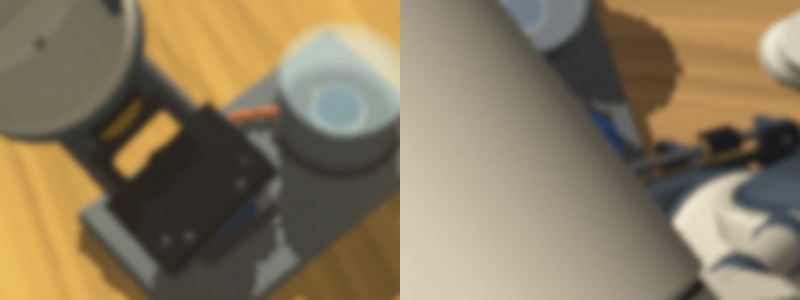

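The knob is hidden behind the finger (side crop around (190,190)). I'll go down 38 mm along the axis, then check the force.

drive_tool(commands=[[[0, 0.8, 0], [0, 0, 0]], [[0, 1.6, 0], [0, 0, 0]], [[0, 2.4, 0], [0, 0, 0]], [[0, 3.2, 0], [0, 0, 0]], [[0, 3.8, 0], [0, 0, 0]], [[0, 3.8, 0], [0, 0, 0]]])

```text
time_s: 10.65
eef_pos: [0.4862, -0.276, 0.0948]
tcp_rot: [0.051, 1.918, -1.786]
wrist_force: [-1.0, 0.3, -1.2]
width: 0.0595
```

```bash
python3 st.py; python3 tgt.py 0
```

```text
t 10.65 pos [ 0.4862 -0.276   0.0948] jawbearing -70.19 F tool [ 1.2  0.8 -0.6] T tool [ 0.01  0.03 -0.39] j [-0.86  0.51  1.85  0.59  0.72 -0.07] w 0.0595
G [ 0.48060752 -0.27746629  0.11105696] mouth [ 0.49049586 -0.27389261  0.08618831] tcp [ 0.48749274 -0.27497795  0.09374101]
shift cm [-0.1   0.16 -0.06] rot [ 0.0003 -0.0013  0.0006] tool angle to bore 0.04
```

drive_tool(commands=[[[0, 0, 0], [0, 0, 0]], [[0, 0, 0], [0, 0, 0]], [[0, 0, 0], [0, 0, 0]], [[0, 0, 0], [0, 0, 0]], [[0, 0, 0], [0, 0, 0]]], grip=0)

```text
time_s: 11.07
eef_pos: [0.4857, -0.2756, 0.0963]
tcp_rot: [0.052, 1.918, -1.785]
wrist_force: [-6.2, 5.8, 13.5]
width: 0.0294
```

```bash
python3 st.py
```

```text
t 11.0667 pos [ 0.4857 -0.2756  0.0963] jawbearing -70.18 F tool [ -1.7 -13.9  -7.5] T tool [-1.27  0.   -0.02] j [-0.86  0.51  1.85  0.59  0.72 -0.07] w 0.0294
```

drive_tool(commands=[[[0, -0.1, -0.05], [0, 0, 0]], [[0, -0.2, -0.09], [0, 0, 0]], [[0, -0.2, -0.09], [0, 0, 0]], [[0, -0.2, -0.09], [0, 0, 0]]])

```text
time_s: 11.4
eef_pos: [0.485, -0.2757, 0.098]
tcp_rot: [0.052, 1.917, -1.786]
wrist_force: [0.3, 4.7, 0.8]
width: 0.0291
```

```bash
python3 st.py; python3 tgt.py 0
```

```text
t 11.4 pos [ 0.485  -0.2757  0.098 ] jawbearing -70.2 F tool [-2.   0.  -4.3] T tool [-1.01  0.02 -0.06] j [-0.86  0.51  1.85  0.58  0.72 -0.07] w 0.0291
G [ 0.48060752 -0.27746629  0.11105696] mouth [ 0.49049586 -0.27389261  0.08618831] tcp [ 0.48749274 -0.27497795  0.09374101]
shift cm [-0.07  0.5   0.02] rot [-0.0007 -0.0011 -0.    ] tool angle to bore 0.04
```

drive_tool(commands=[[[0, -0.3, -0.05], [0, 0, 0]], [[0, -0.6, -0.05], [0, 0, 0]], [[0, -0.9, -0.05], [0, 0, 0]], [[0, -1.2, -0.05], [0, 0, 0]], [[0, -1.5, -0.05], [0, 0, 0]], [[0, -1.5, -0.05], [0, 0, 0]], [[0, -1.5, -0.05], [0, 0, 0]]])

```text
time_s: 11.98
eef_pos: [0.4795, -0.2777, 0.112]
tcp_rot: [0.053, 1.916, -1.787]
wrist_force: [-0.7, 2.3, -1.1]
width: 0.029
```

```bash
python3 st.py; python3 tgt.py 0
```

```text
t 11.9833 pos [ 0.4795 -0.2777  0.112 ] jawbearing -70.22 F tool [ 0.3  1.  -2.4] T tool [-0.46  0.02 -0.39] j [-0.87  0.48  1.85  0.56  0.75 -0.05] w 0.029
G [ 0.48060752 -0.27746629  0.11105696] mouth [ 0.49049586 -0.27389261  0.08618831] tcp [ 0.48749274 -0.27497795  0.09374101]
shift cm [-0.07  2.02  0.01] rot [-0.0018 -0.001  -0.0001] tool angle to bore 0.1
```

drive_tool(commands=[[[0, -0.3, -0.02], [0, 0, 0]], [[0, -0.6, -0.02], [0, 0, 0]], [[0, -0.9, -0.02], [0, 0, 0]], [[0, -1.2, -0.02], [0, 0, 0]], [[0, -1.5, -0.02], [0, 0, 0]], [[0, -1.8, -0.02], [0, 0, 0]], [[0, -1.8, -0.02], [0, 0, 0]], [[0, -1.8, -0.02], [0, 0, 0]]])

```text
time_s: 12.65
eef_pos: [0.4728, -0.2799, 0.1286]
tcp_rot: [0.053, 1.916, -1.787]
wrist_force: [-0.3, 0.6, -2.2]
width: 0.0294
```

```bash
python3 st.py; python3 tgt.py 0;python3 - <<'E'
from h import *
a=[]
for n in('side','top'):
  c=save(n,n+'5')['color'][:,:,::-1]; u,v=(350,330) if n=='side' else (436,255); a.append(cv2.resize(c[v-30:v+30,u-40:u+40],(400,300),interpolation=cv2.INTER_CUBIC))
cv2.imwrite('pics/crop5.png',np.hstack(a))
E
```

```text
t 12.65 pos [ 0.4728 -0.2799  0.1286] jawbearing -70.22 F tool [ 0.9  2.  -0.7] T tool [ 0.01  0.03 -0.56] j [-0.89  0.45  1.84  0.54  0.79 -0.04] w 0.0294
G [ 0.48060752 -0.27746629  0.11105696] mouth [ 0.49049586 -0.27389261  0.08618831] tcp [ 0.48749274 -0.27497795  0.09374101]
shift cm [-0.07  3.81  0.03] rot [-0.0019 -0.001  -0.0002] tool angle to bore 0.11
```

View pics/crop5.png

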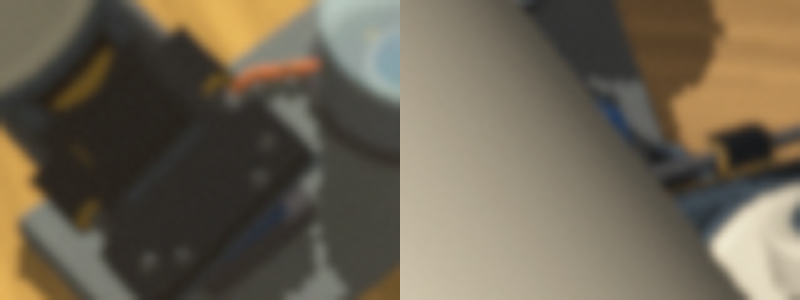

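drive_tool(commands=[[[0, -0.2, 0], [0, 0, 0]], [[0, -0.4, 0], [0, 0, 0]], [[0, -0.6, 0], [0, 0, 0]], [[0, -0.75, 0], [0, 0, 0]], [[0, -0.85, 0], [0, 0, 0]], [[0, -0.85, 0], [0, 0, 0]], [[0, -0.85, 0], [0, 0, 0]], [[0, -0.85, 0], [0, 0, 0]], [[0, -0.85, 0], [0, 0, 0]]])

```text
time_s: 13.5
eef_pos: [0.4697, -0.2808, 0.1361]
tcp_rot: [0.052, 1.916, -1.787]
wrist_force: [0.3, -0.3, -2.6]
width: 0.0293
```

```bash
python3 st.py; python3 tgt.py 0;python3 - <<'E'
from h import *
a=[]
for n in('side','top'):
  c=save(n,n+'6'); u,v=(350,335) if n=='side' else (436,255); a.append(cv2.resize(c['color'][v-30:v+30,u-40:u+40,::-1],(400,300),interpolation=cv2.INTER_CUBIC))
  P,C,uv=cloud(c,(310,400,290,370) if n=='side' else (410,470,230,290))
  for nm,m in (('green',(C[:,1]>C[:,0]*1.25)&(C[:,1]>C[:,2]*1.25)),('red',(C[:,0]>C[:,1]*2)&(C[:,0]>C[:,2]*2)),):
    print(n,nm,m.sum(),uv[m][:6].tolist(),(P[m]@BZ)[:6].round(4))
cv2.imwrite('pics/crop6.png',np.hstack(a))
c=load('side6');P,C,uv=cloud(c,(300,355,180,230))
E
```

```text
t 13.5 pos [ 0.4697 -0.2808  0.1361] jawbearing -70.21 F tool [0.8 2.5 0.4] T tool [ 0.02 -0.01 -0.54] j [-0.89  0.43  1.84  0.53  0.81 -0.03] w 0.0293
G [ 0.48060752 -0.27746629  0.11105696] mouth [ 0.49049586 -0.27389261  0.08618831] tcp [ 0.48749274 -0.27497795  0.09374101]
shift cm [-0.07  4.63  0.05] rot [-0.0013 -0.001   0.    ] tool angle to bore 0.07
side green 0 [] []
side red 0 [] []
top green 0 [] []
top red 0 [] []
```

View pics/crop6.png

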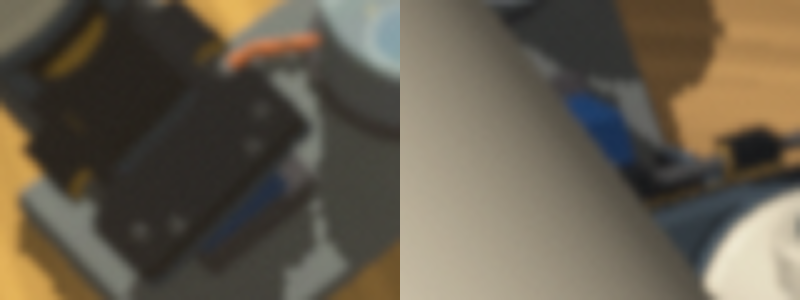

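View pics/side6.png

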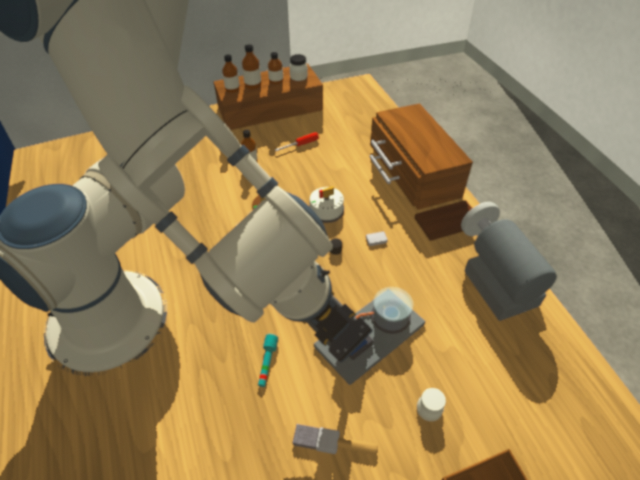

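Run:
```python
from h import *
a=[cv2.resize(load(n)['color'][165:240,290:370,::-1],(400,375),interpolation=cv2.INTER_CUBIC) for n in('side2','side6')]
cv2.imwrite('pics/crop7.png',np.hstack(a))
```

```text
(no output)
```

View pics/crop7.png

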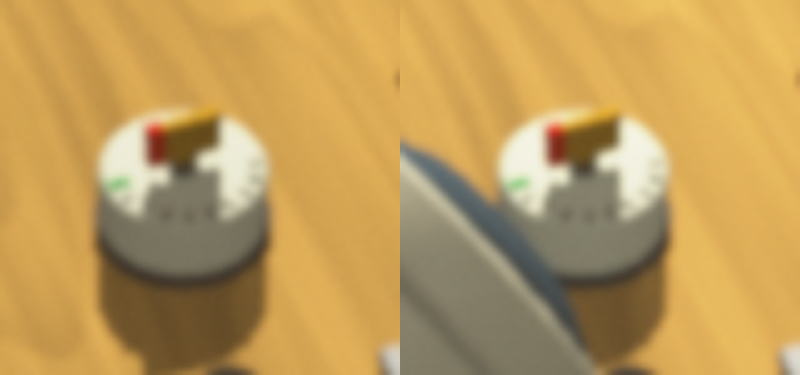

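The key has not moved since it was wound: its red end is at (157,145) in both crops and lies along the direction to the green mark. Handing in.

```bash
python3 -c "
from bench import manip
print(manip.job_done())"; python3 st.py
```

```text
the job is handed in; nothing more can be done
None
the job is handed in; nothing more can be done
```

I wound the white timer's key to its stop, then drew the rod about 41–43 mm out along its bore and handed in with the gripper still holding it. The green and red bands could not be checked by eye, because the fingers and arm hid them in both views.

- **Key:** I turned it about 2.76 rad clockwise in one grip, relieving side force on the way. The turning torque jumped to about 1 N m at the end, which is the stop. In the pictures the red end lies within about 5 degrees of the green mark. It had not moved in the last picture, taken after the draw.
- **Rod:** The 41–43 mm comes from the tool's measured travel since the grip. The spread is a possible slip of up to 2 mm while I eased off the grip, and both ends are inside the 36–50 mm window.
- **Last force readings:** The load along the rod was about 2.5 N, which fits the rod's weight hanging in the grip, and the sideways forces were under 1 N. The tool was within 0.1 degree of the bore axis I measured.
- **Other things on the bench:** I saw no contact with the bystanders, but I did not measure their positions again before handing in.

The job ended at about 13.6 s of the 56 s allowed.

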